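# Make up two reagent sets in their carriers

## Task

Make up the two reagent sets for the photometer: in the long carrier, stand the large bottle in its large round well, the carton in its rectangular pocket and the smallest, white-capped bottle in its small round well; in the short carrier, stand the middle-sized black-capped bottle in its bigger well and the slim red-capped vial in its smaller one. Seat each thing fully down on the floor of its place, keep the bottles upright all the way, and leave the slide box, the sharps pot and the scanner where they are.

Things in the scene. Friction and masses are not known exactly. Their poses are not given: they have to be found in the camera images.
- large_bottle: Closed white plastic bottle, loose, standing apart from the spare bottles that line the wall (not listed, leave them); origin at the centre of its underside, z up its axis. The largest bottle: 58 mm diameter, 172 mm tall, red screw cap (32 mm wide). Straight-sided from 10 to 118 mm above its underside.
- medium_bottle: Closed white plastic bottle, loose, standing apart from the spare bottles that line the wall (not listed, leave them); origin at the centre of its underside, z up its axis. The middle-sized bottle: 42 mm diameter, 135 mm tall, black screw cap. Straight-sided from 6 to 90 mm above its underside.
- small_vial: Closed white plastic bottle, loose, standing apart from the spare bottles that line the wall (not listed, leave them); origin at the centre of its underside, z up its axis. Small slim bottle: 32 mm diameter, 100 mm tall, red screw cap. Straight-sided from 6 to 66 mm above its underside.
- dropper_bottle: Closed white plastic bottle, loose, standing apart from the spare bottles that line the wall (not listed, leave them); origin at the centre of its underside, z up its axis. The smallest bottle: 29 mm diameter, 78 mm tall, white cap. Straight-sided from 6 to 52 mm above its underside.
- carton: Small closed card carton, loose, 49 mm along its x, 68 mm along its y, 53 mm tall, white and green; origin at the centre of its underside, z up. Grasp it across its 49 mm.
- long_carrier: Long white carrier block, 92 (x) x 237 mm (y) plus a 15 mm lip at each end; three places in a row. It does not shift. Origin: centre of its underside; y along its length. 28 mm high; well floors 6 mm above the underside. Centres (x, y): large round well, 72 mm wide, at (0, 72.5) mm; rectangular pocket, 63 (x) x 82 mm (y), at (0, -13.5) mm; small round well, 45 mm wide, at (0, -86) mm.
- short_carrier: Short white carrier block, 76 (x) x 149 mm (y) plus a 15 mm lip at each end; two round wells. It does not shift. Origin: centre of its underside; y along its length. 28 mm high; well floors 6 mm above the underside. Centres (x, y): medium well, 56 mm wide, at (0, 36.5) mm; small well, 45 mm wide, at (0, -42) mm.
- slide_box: Bystander: flat blue slide box, 85 x 100 x 35 mm, loose; origin at the centre of its underside.
- sharps_pot: Bystander: green sharps pot with a pale lid, 88 x 100 x 92 mm, loose; origin at the centre of its underside.
- scanner: Bystander: grey hand scanner, 56 x 95 x 67 mm, lying on the bench, loose; origin at the centre of its underside.
Things that resemble listed ones, but are neither listed nor needed, are in the scene too. Leave any blue or turquoise look-alike of the medium_bottle alone.

How it is judged:
By the outcome, as a careful person would: the job done as asked, in the order asked, and still so for the second after the job is handed in, with the robot touching nothing.
It also fails if it takes over 134 s, if anything falls off the work surface, if the arm or the gripper's body presses on something with over 40 N, if the wrist force passes 120 N, or if a joint passes its speed limit or range.

## Robot

A 7-joint arm with a two-finger parallel gripper is mounted at the origin on a cart in front of the work surface, level with it; the furniture and walls round the work are solid. World frame = base frame: x ahead of the robot, y to its left, z up, the work surface at z = 0. Lengths are in mm, angles in rad, forces in N, time in s.
With the tool pointing down it reaches from about 350 to 900 mm from the base axis. Payload 7.2 kg.
Tool frame: the origin (TCP) lies on the centre line of the jaws, within the pads' length; the fingertips stand robot.tips_ahead ahead of it and the grasp point (between the pads) lies 5 mm behind it (robot.tips_ahead is the distance from the TCP to the fingertips, in mm); z points along the fingers, y is the line along which they close (so a half turn about z gives the same grasp; the last joint's range is limited). The gripper opens to 88 mm and grips with 3 to 60 N. Pads are 20 mm wide; open, the fingers measure 115 mm over their backs; the gripper's body (75 mm by 178 mm) begins 61 mm behind the grasp point.
Start: joints at [1.078, 0.411, -0.013, 1.596, 0.006, 1.134, -0.082], TCP at [257.575, -569.459, 236.653] pointing down, gripper open.
Joint ranges: [-2.95, 2.95], [-0.29, 1.99], [-1.47, 1.44], [0.14, 2.54], [-1.03, 4.17], [0.13, 1.85], [-2.86, 2.86]. Speed limits (rad/s): [2.39, 2.39, 3.01, 3.01, 3.14, 3.14, 3.14].

## Interface

Orientations are given as a 3x3 rotation matrix whose columns are the frame's x, y, z axes.
In Python, from rig import status, vision, robot gives the robot as it stands.
- The arm moves only by the tool play_rows, never from a script. Its argument "steps" is a list of rows, each a list of 3 entries, a list of its own where there are three numbers: the shift along the tool's x, y, z in m, then the turn about the tool's z in rad, then the finger opening in m, from 0 to 0.0878. A call has 1 to 20 rows; each row shifts and turns the commanded pose from where the row before left it, along the tool's axes as they then stand; what a row does not reach is not made up. A row lasts 1/10 s, in which the tool goes at most 50 mm and 8.59 degrees, less where a joint would pass 70% of its speed; a pose out of reach is approached as far as the arm can. A call is refused whole if a number of a shift passes 0.05 or a number of a turn 0.15, either way. A call with a gripper value outside its range is refused whole. The fingers move at their own pace and stop on an object; the grip force is fixed at half the most. Time passes only in rows, so rows that do not move let the fingers close. It gives the time, the measured TCP pose, the force, the opening and the grip force at its end, in the units of the state.
- status.read_state(): the state, without advancing time (a new reading comes with each control period).
- vision.get_image(name): name is "scene" or "top"; returns a dict with "frame" (384x512x3 uint8, blue, green, red), "range_z" (384x512 float32, mm along the optical axis (not along the pixel's ray), 0 where there is no reading), "K" (3x3 intrinsics, pixels), "D" ([k1, k2, p1, p2, k3] as OpenCV has them; the pictures are not rectified), "R" (3x3) and "t" (3): a world point X has camera coordinates R X + t. Camera axes: x right, y down, z forward; pixel columns grow to the right and rows downward; lengths in mm; the calibration is good to about 2 mm. A picture is of the moment at which its call begins.
- robot.hand_in(): hands the job in; it is judged then, once.
The state is a dict: "clock": time; "joints": joint angles; "dq": joint speeds; "tau": joint torques, N m; "eef_pos": TCP position; "ee_rot": TCP orientation; "wrist_force": force on the tool from outside, world axes, zero at the start; "moment": the same for the moment, N m; "opening": finger opening in mm; "gripper_force": force on a finger pad.
Only numpy, scipy, OpenCV 4.12 (cv2) and the standard library are available. Lean on these libraries where they do the work, as an engineer would, in place of code of your own. Each camera call takes 0.05 s, during which the arm holds its last target. There are 200 camera calls.

## Working session

There is one attempt and no reset: what is moved stays moved. The work goes in short steps, Python scripts to look and compute and a tool call to move; the robot and the scene stay as the last step left them, time stands still between calls to the robot, and variables do not carry over. Pictures are saved under pics/ and viewed, at most 14 in all, crops included, and the job is handed in when it is done.

Besides the shell and the picture viewer there is one more tool, called after "Call:" by a JSON object that holds its "method" and its "body". play_rows: Moves the arm, as the interface text tells. Its arguments: {"type":"object","properties":{"steps":{"type":"array"}},"required":["steps"]}

```bash
ls; mkdir -p pics
cat > h.py <<'E'
import numpy as np, cv2
from rig import status, vision, robot
def grab(n):
    d=vision.get_image(n); return d
def cloud(d):
    h,w=d['range_z'].shape; u,v=np.meshgrid(np.arange(w),np.arange(h))
    p=cv2.undistortPoints(np.stack([u,v],-1).reshape(-1,1,2).astype(np.float64),d['K'],np.array(d['D'],float)).reshape(h,w,2)
    z=d['range_z'].astype(float); c=np.dstack([p[...,0]*z,p[...,1]*z,z])
    X=(c-np.array(d['t']).reshape(3))@np.array(d['R'])
    X[z==0]=np.nan; return X
E
python3 - <<'E'
from h import *
s=status.read_state(); print({k:np.round(v,3).tolist() for k,v in s.items()}); print(robot.tips_ahead)
for n in('scene','top'):
    d=grab(n); np.savez(n+'0.npz',X=cloud(d),f=d['frame']); cv2.imwrite(f'pics/{n}0.png',cv2.resize(d['frame'],(800,600)))
    print(n,-np.array(d['R']).T@np.array(d['t']).reshape(3),d['R'])
E
```

```text
pics
{'clock': 0.0, 'joints': [1.078, 0.412, -0.013, 1.597, 0.006, 1.134, -0.082], 'dq': [0.001, -0.0, 0.0, -0.001, 0.0, -0.0, -0.001], 'tau': [-0.001, -58.795, 0.642, -29.108, -0.054, 0.018, 0.0], 'eef_pos': [257.359, -569.002, 235.797], 'ee_rot': [[0.911, 0.412, -0.001], [0.412, -0.911, 0.001], [-0.0, -0.002, -1.0]], 'wrist_force': [-0.016, -0.241, 0.643], 'moment': [-0.023, -0.008, 0.008], 'gripper_force': 0.0, 'opening': 87.846}
14.0
scene [ -461.70208691 -1122.24518013   763.03497572] [[ 0.70438807 -0.7098041  -0.00394819]
 [-0.30112406 -0.2937802  -0.90720312]
 [ 0.64277659  0.64021195 -0.42067436]]
top [ 346.53967145  -47.70495821 1588.39107285] [[-0.0034085  -0.99991209  0.01281416]
 [-0.98581902  0.00120996 -0.16780763]
 [ 0.16777738 -0.01320442 -0.98573647]]
```

View pics/scene0.png

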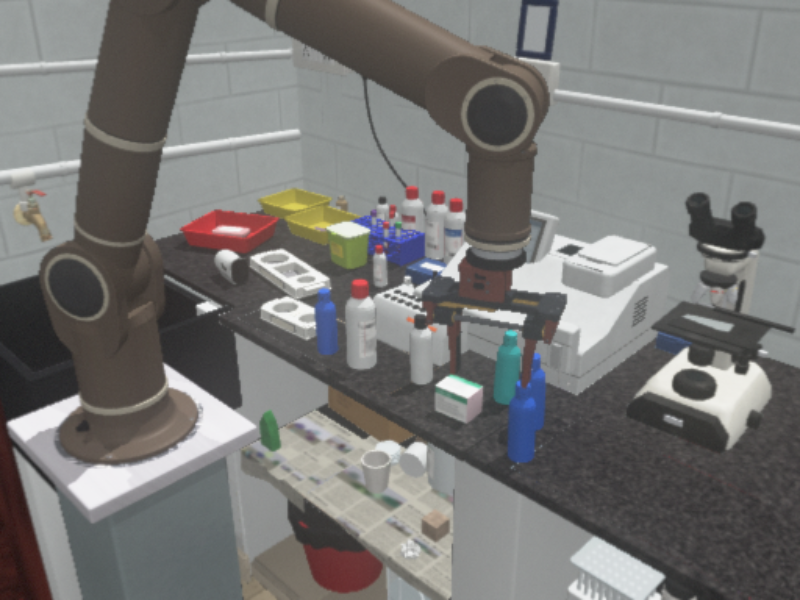

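View pics/top0.png

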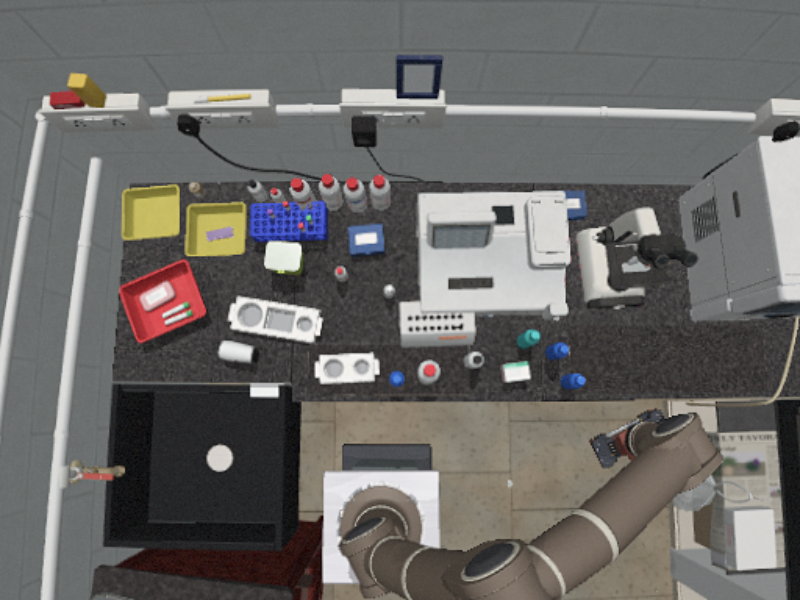

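Top view at 800x600: the targets are the large bottle (429,372), medium bottle (474,360), small vial (341,273), dropper (389,292) and carton (515,372). The carriers are long (275,318) and short (347,367). Things that could be mistaken for them:
- Wall spares at (258..378,190).
- Blue bottles at (396,379), (558,351) and (572,381), and a teal one at (528,338).

I'll measure from the depth image and check with one crop.

```bash
cat > m.py <<'E'
from h import *
def objs(X,spots,r=45,zmin=12):
    out={}
    for n,(u,v) in spots.items():
        c=X[int(v*.64),int(u*.64)]
        out[n]=c
    return out
E
python3 - <<'E'
from h import *
Z=np.load('top0.npz'); X=Z['X']; f=Z['f']
sp=dict(large=(429,372),med=(474,360),vial=(341,273),drop=(389,292),carton=(515,372),blueL=(396,379),teal=(528,338),b1=(558,351),b2=(572,381),pot=(284,255),scan=(238,351),slide=(366,240))
H,W=X.shape[:2]; fl=X.reshape(-1,3)
for n,(u,v) in sp.items():
    c=X[int(v*.64),int(u*.64)]
    m=(np.hypot(fl[:,0]-c[0],fl[:,1]-c[1])<60)&(fl[:,2]>c[2]-8)&(fl[:,2]<c[2]+8)
    q=fl[m]; print(n,np.round(c,0),'top slab mid',np.round((np.percentile(q,3,0)+np.percentile(q,97,0))/2),'ext',np.round(np.percentile(q,97,0)-np.percentile(q,3,0)))
# carriers: top surface z 22..34
for n,(u,v) in dict(long=(275,318),short=(347,367)).items():
    c=X[int(v*.64),int(u*.64)]
    bl=(fl[:,2]>20)&(fl[:,2]<36)&(np.hypot(fl[:,0]-c[0],fl[:,1]-c[1])<150)
    M=np.uint8(bl.reshape(H,W)); k,lab,st,ce=cv2.connectedComponentsWithStats(M)
    i=1+np.argmax(st[1:,4]); q=fl[(lab==i).ravel()]
    print(n,c.round(),cv2.minAreaRect(q[:,:2].astype(np.float32)),np.median(q[:,2]))
    # hull-filled wells
    np.save(n+'_q.npy',q)
cv2.imwrite('pics/c1.png',cv2.resize(f[150:265,130:380],(800,368),interpolation=cv2.INTER_CUBIC))
m=np.abs(fl[:,2])<8; print('table z',np.median(fl[m,2]))
E
```

```text
large [ 415. -125.  173.] top slab mid [ 424. -129.  172.] ext [26. 24. 10.]
med [ 449. -246.  133.] top slab mid [ 452. -257.  134.] ext [18. 20. 11.]
vial [691. 108. 103.] top slab mid [694. 111. 100.] ext [12. 13.  7.]
drop [644. -20.  73.] top slab mid [628. -37.  73.] ext [61. 40. 15.]
carton [ 419. -368.   59.] top slab mid [ 424. -374.   56.] ext [43. 62.  9.]
blueL [401. -42. 139.] top slab mid [403. -45. 136.] ext [20. 17.  9.]
teal [ 509. -395.  106.] top slab mid [ 513. -408.  106.] ext [34. 35. 13.]
b1 [ 474. -476.  118.] top slab mid [ 478. -480.  116.] ext [24. 13. 10.]
b2 [ 395. -514.  106.] top slab mid [ 395. -525.  105.] ext [33. 29. 13.]
pot [742. 271.  94.] top slab mid [737. 273.  92.] ext [77. 92. 12.]
scan [480. 394.  62.] top slab mid [478. 398.  61.] ext [45. 86. 13.]
slide [805.  45.  31.] top slab mid [803.  44.  33.] ext [79. 91. 11.]
long [579. 304.  10.] ((572.7862548828125, 301.43292236328125), (266.5514221191406, 90.85513305664062), 80.7428970336914) 27.61165968404782
short [439.  94.  32.] ((435.8177795410156, 94.77912139892578), (78.39661407470703, 176.17974853515625), 0.5817682147026062) 28.113162054502727
table z 0.50141143754009
```

View pics/c1.png

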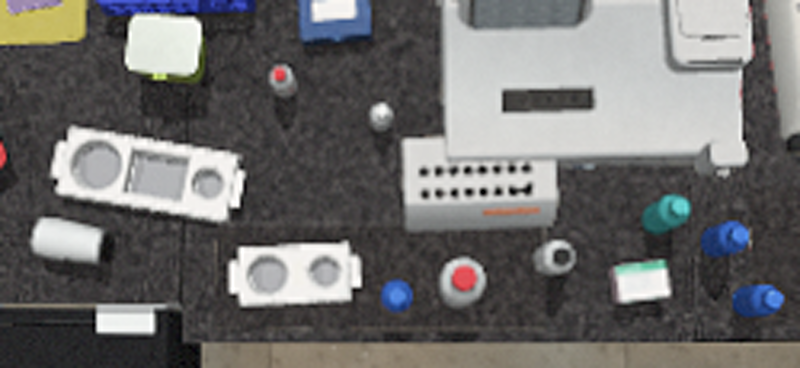

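The crop (130..380 x 150..265 scaled 3.2) confirms the choices: large bottle (463,280), medium (555,257), carton (641,282), vial (282,80), dropper (380,117). In both carriers the larger wells are on the left (+y). The teal bottle (667,213) stands close to the carton. I'll refine the axes using both clouds.

```bash
cat > fit.py <<'E'
from h import *
from scipy.optimize import least_squares
def fitcyl(P,g,r,z0,z1):
    m=(np.hypot(P[:,0]-g[0],P[:,1]-g[1])<r+15)&(P[:,2]>z0)&(P[:,2]<z1); q=P[m]
    s=least_squares(lambda p:np.hypot(q[:,0]-p[0],q[:,1]-p[1])-r,g,loss='soft_l1',f_scale=2)
    return s.x.round(1),len(q),round(float(np.median(np.abs(s.fun))),1)
E
python3 - <<'E'
from fit import *
A=np.load('top0.npz')['X'].reshape(-1,3);B=np.load('scene0.npz')['X'].reshape(-1,3)
for n,g,r,a,b in [('large',(424,-129),29,15,118),('med',(452,-257),21,10,90),('vial',(694,111),16,10,66),('drop',(642,-20),14.5,10,52),('blueL',(403,-45),21,10,90),('teal',(510,-405),21,10,90)]:
    for nm,P in(('top',A),('sc',B),('both',np.r_[A,B])):
        try: print(n,nm,fitcyl(P,g,r,a,b),'maxz',np.nanmax(P[np.hypot(P[:,0]-g[0],P[:,1]-g[1])<18,2]).round(0))
        except Exception as e: print(n,nm,'none')
q=A[(np.hypot(A[:,0]-424,A[:,1]+374)<55)&(A[:,2]>48)&(A[:,2]<62)]
print('carton',cv2.minAreaRect(q[:,:2].astype(np.float32)))
q=B[(np.hypot(B[:,0]-424,B[:,1]+374)<55)&(B[:,2]>48)&(B[:,2]<62)]
print('cartonS',cv2.minAreaRect(q[:,:2].astype(np.float32)))
# height map near rack
for x in range(480,700,20): print(x,[int(np.nan_to_num(np.nanmax(A[(abs(A[:,0]-x)<10)&(abs(A[:,1]-y)<10),2],initial=-9))) for y in range(20,-300,-20)])
# teal/b1 profile by height
for n,g in(('teal',(510,-405)),('b1',(478,-480))):
  for h in range(85,140,8):
    P=np.r_[A,B];q=P[(np.hypot(P[:,0]-g[0],P[:,1]-g[1])<40)&(abs(P[:,2]-h)<4)]
    if len(q): print(n,h,q.min(0).round()[:2],q.max(0).round()[:2])
E
```

```text
large top (array([ 421.5, -130.8]), 21, 0.4) maxz 178.0
large sc (array([ 418., -128.]), 606, 1.4) maxz 174.0
large both (array([ 418.2, -128.1]), 627, 1.4) maxz 178.0
med top (array([ 455.6, -257.4]), 24, 0.5) maxz 141.0
med sc (array([ 452.7, -254. ]), 346, 1.2) maxz 136.0
med both (array([ 452.9, -254.3]), 370, 1.3) maxz 141.0
vial top (array([699.1, 113.3]), 17, 0.3) maxz 104.0
vial sc (array([699.4, 116.5]), 120, 2.0) maxz 102.0
vial both (array([699.2, 116.1]), 137, 1.8) maxz 104.0
drop top (array([649.7, -23.7]), 12, 0.4) maxz 83.0
drop sc (array([642., -20.]), 0, nan) maxz 80.0
drop both (array([649.7, -23.7]), 12, 0.4) maxz 83.0
blueL top (array([404.3, -44.5]), 1, 0.0) maxz 143.0
blueL sc (array([402. , -42.9]), 308, 1.4) maxz 136.0
blueL both (array([402. , -42.9]), 309, 1.4) maxz 143.0
teal top (array([ 514.1, -408.2]), 49, 0.5) maxz 141.0
teal sc (array([ 511.3, -408.9]), 372, 1.3) maxz 138.0
teal both (array([ 511.6, -408.9]), 421, 1.3) maxz 141.0
carton ((423.28857421875, -373.2193603515625), (47.217369079589844, 68.30094146728516), 6.457928657531738)
cartonS ((419.823
[... 710 characters left out ...]
660 [7, 4, 80, 60, 9, 7, 111, 112, 115, 112, 121, 117, 118, 119, 118, 120]
680 [7, 7, 5, 4, 7, 5, 118, 126, 125, 126, 133, 128, 125, 127, 127, 125]
teal 85 [ 488. -434.] [ 516. -387.]
teal 93 [ 489. -434.] [ 523. -390.]
teal 101 [ 491. -430.] [ 531. -388.]
teal 109 [ 493. -429.] [ 530. -390.]
teal 117 [ 499. -423.] [ 529. -393.]
teal 125 [ 497. -422.] [ 519. -399.]
teal 133 [ 499. -424.] [ 527. -402.]
b1 85 [ 458. -509.] [ 485. -467.]
b1 93 [ 457. -511.] [ 489. -469.]
b1 101 [ 456. -508.] [ 497. -468.]
b1 109 [ 459. -506.] [ 496. -470.]
b1 117 [ 461. -500.] [ 482. -473.]
b1 125 [ 462. -500.] [ 489. -477.]
b1 133 [ 466. -499.] [ 485. -476.]
  return _methods._mean(a, axis=axis, dtype=dtype,
  ret = ret.dtype.type(ret / rcount)
```

Call:
{"method": "play_rows", "body": {"steps": [[[0,0,0],-0.1433,0.0878],[[0,0,0],-0.1433,0.0878],[[0,0,0],-0.1433,0.0878],[[0,0,0],-0.1433,0.0878],[[0,0,0],-0.1433,0.0878],[[0,0,0],-0.1433,0.0878],[[0,0,0],-0.1433,0.0878],[[0,0,0],-0.1433,0.0878],[[0.02,0.007,0],0,0.0878],[[0.04,0.015,0],0,0.0878],[[0.04,0.015,0],0,0.0878],[[0.04,0.015,0],0,0.0878],[[0.04,0.015,0],0,0.0878],[[0.04,0.015,0],0,0.0878],[[0.04,0.015,0],0,0.0878],[[0.04,0.015,0],0,0.0878],[[0.04,0.015,0],0,0.0878],[[0.04,0.015,0],0,0.0878],[[0.04,0.015,0],0,0.0878],[[0.02,0.006,0],0,0.0878]]}}

```text
clock: 2.1
eef_pos: [421.2, -125.8, 236.8]
ee_rot: [[-0.004, 1.0, 0.001], [1.0, 0.004, 0.001], [0.001, 0.001, -1.0]]
wrist_force: [-0.1, 0.4, -0.3]
opening: 87.9
gripper_force: 0.0
```

Call:
{"method": "play_rows", "body": {"steps": [[[0,0,0],0,0.0878],[[0,0,0.03],0,0.0878],[[0,0,0.03],0,0.0878],[[0,0,0],0,0.0878],[[0,0,0],0,0.0878]]}}

```text
clock: 2.6
eef_pos: [420.0, -130.0, 176.8]
ee_rot: [[0.0, 1.0, -0.001], [1.0, -0.0, 0.001], [0.001, -0.001, -1.0]]
wrist_force: [0.4, 0.3, -0.3]
opening: 87.7
gripper_force: 0.0
```

Run:
```python
from h import *
d=grab('scene'); cv2.imwrite('pics/s1.png',cv2.resize(d['frame'][140:280,150:350],(800,560)))
print(status.read_state()['eef_pos'])
```

```text
[ 420.7226571  -130.06441569  177.52738707]
```

View pics/s1.png

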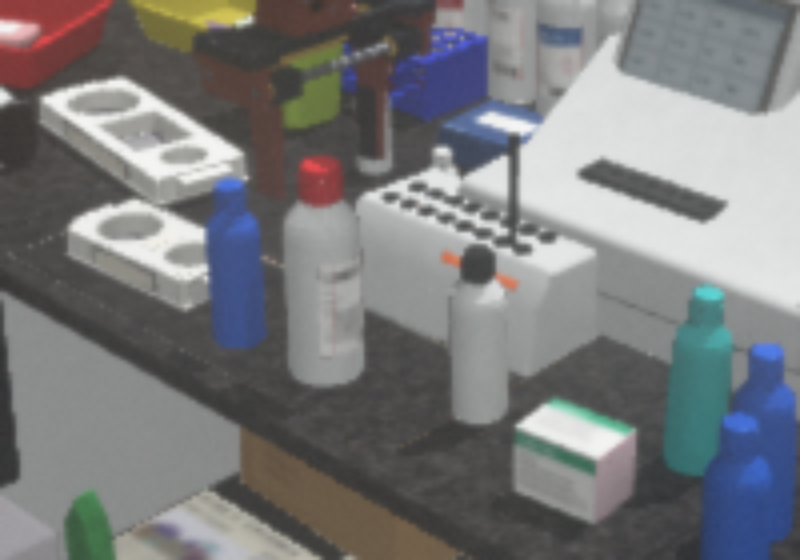

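The crop shows the fingers at (268,190) and (375,165), straddling the red cap at (322,165). A thin black rod stands up out of the rack at (515,190), so I'll avoid it. Now descend and grip.

Call:
{"method": "play_rows", "body": {"steps": [[[0,0,0.025],0,0.0878],[[0,0,0.025],0,0.0878],[[0,0,0.017],0,0.0878],[[0,0,0],0,0.0878],[[0,0,0],0,0.05],[[0,0,0],0,0.05],[[0,0,0],0,0.05],[[0,0,0],0,0.05],[[0,0,0],0,0.05],[[0,0,0],0,0.05],[[0,0,0],0,0.05],[[0,0,0],0,0.05]]}}

```text
clock: 3.85
eef_pos: [420.8, -129.6, 110.2]
ee_rot: [[-0.0, 1.0, 0.001], [1.0, 0.0, -0.001], [-0.001, 0.001, -1.0]]
wrist_force: [-0.6, -0.1, 6.6]
opening: 56.2
gripper_force: 30.0
```

Call:
{"method": "play_rows", "body": {"steps": [[[0,0,-0.005],0,0.045],[[0,0,-0.015],0,0.045],[[0,0,-0.025],0,0.045],[[0,0,-0.03],0,0.045],[[0,0,-0.03],0,0.045],[[0,0,-0.025],0,0.045],[[0,0,-0.015],0,0.045],[[0,0,-0.01],0,0.045],[[0,0,0],0,0.045],[[0,0,0],0,0.045]]}}

```text
clock: 4.85
eef_pos: [420.0, -129.3, 264.0]
ee_rot: [[-0.0, 1.0, -0.001], [1.0, 0.0, 0.0], [0.0, -0.001, -1.0]]
wrist_force: [1.1, 0.2, -1.7]
opening: 55.9
gripper_force: 29.9
```

```bash
cat >> fit.py <<'E'
def slab(d,g,R,z0,z1):
    P=cloud(d).reshape(-1,3);m=(np.hypot(P[:,0]-g[0],P[:,1]-g[1])<R)&(P[:,2]>z0)&(P[:,2]<z1);return P[m]
E
python3 - <<'E'
from fit import *
d=grab('scene'); P=cloud(d).reshape(-1,3)
print(fitcyl(P,(419.,-128.),29,165,240))
q=P[np.hypot(P[:,0]-419,P[:,1]+129)<36];q=q[q[:,2]>30];print('lowest',np.percentile(q[:,2],1))
f=np.r_[fitcyl(P,(419.,-128.),29,160,190)[0],fitcyl(P,(419.,-128.),29,205,235)[0]];print(f)
E
```

```text
(array([ 416.8, -128. ]), 495, 1.3)
lowest 158.3699600476025
[ 416.3 -128.   417.  -127.8]
```

Call:
{"method": "play_rows", "body": {"steps": [[[0.015,0.005,0],0,0.045],[[0.027,0.009,0],0,0.045],[[0.036,0.0118,0],0,0.045],[[0.036,0.0118,0],0,0.045],[[0.036,0.0118,0],0,0.045],[[0.036,0.0118,0],0,0.045],[[0.036,0.0118,0],0,0.045],[[0.036,0.0118,0],0,0.045],[[0.036,0.0118,0],0,0.045],[[0.036,0.0118,0],0,0.045],[[0.036,0.0118,0],0,0.045],[[0.036,0.0118,0],0,0.045],[[0.036,0.0118,0],0,0.045],[[0.036,0.0118,0],0,0.045],[[0.018,0.006,0],0,0.045],[[0.01,0.0027,0],0,0.045],[[0,0,0.03],0,0.045],[[0,0,0.04],0,0.045],[[0,0,0.03],0,0.045],[[0,0,0],0,0.045]]}}

```text
clock: 6.9
eef_pos: [582.5, 369.5, 158.9]
ee_rot: [[0.0, 1.0, -0.007], [1.0, -0.0, -0.006], [-0.006, -0.007, -1.0]]
wrist_force: [0.6, 0.5, -2.1]
opening: 56.1
gripper_force: 29.9
```

Run:
```python
from fit import *
print(status.read_state()['eef_pos'])
d=grab('scene'); cv2.imwrite('pics/s2.png',cv2.resize(d['frame'][110:230,110:260],(750,600)))
P=cloud(d).reshape(-1,3); print(fitcyl(P,(584.,373.),29,65,130))
# carriers from scene camera: top surface
for g,w in(((573,301),(92,267)),((436,95),(76,179))):
    m=(P[:,2]>20)&(P[:,2]<36)&(np.hypot(P[:,0]-g[0],P[:,1]-g[1])<150)
    M=np.uint8(m.reshape(384,512));k,l,st,ce=cv2.connectedComponentsWithStats(M);i=1+np.argmax(st[1:,4]);print(cv2.minAreaRect(P[(l==i).ravel()][:,:2].astype(np.float32)))
```

```text
[582.52748177 369.47472242 158.94976399]
(array([579.1, 370.6]), 241, 2.3)
((570.9473876953125, 303.1022644042969), (271.1401672363281, 102.74726867675781), 80.16987609863281)
((431.45489501953125, 97.1616439819336), (173.8691864013672, 88.47694396972656), 89.17308807373047)
```

View pics/s2.png

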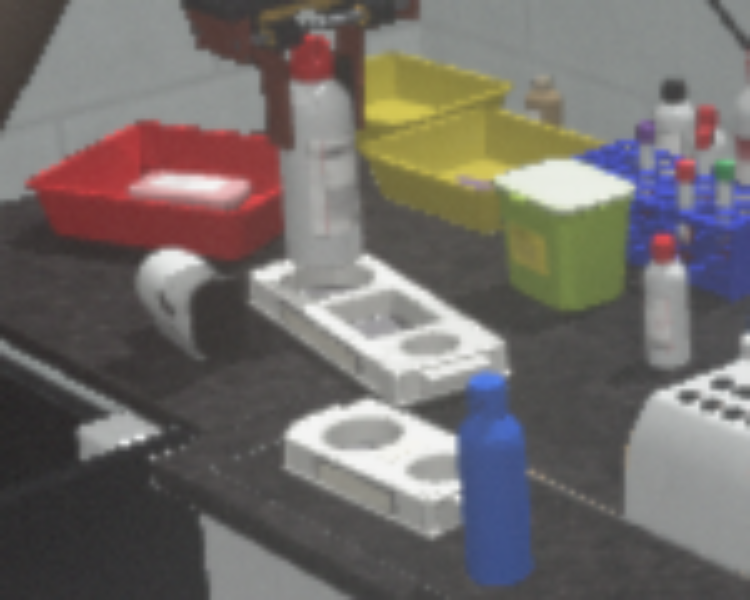

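The crop shows the bottle at (325,270), just above its large well at (330,270). I'll settle, then lower most of the way.

Call:
{"method": "play_rows", "body": {"steps": [[[0,0,0],0,0.045],[[0,0,0],0,0.045],[[0,0,0],0,0.045]]}}

```text
clock: 7.25
eef_pos: [585.1, 373.2, 166.6]
ee_rot: [[-0.0, 1.0, 0.002], [1.0, 0.0, 0.001], [0.001, 0.002, -1.0]]
wrist_force: [-0.3, -0.2, -1.0]
opening: 56.1
gripper_force: 29.9
```

Call:
{"method": "play_rows", "body": {"steps": [[[0,0,0.01],0,0.045],[[0,0,0.015],0,0.045],[[0,0,0.01],0,0.045],[[0,0,0.006],0,0.045],[[0,0,0.004],0,0.045],[[0,0,0.002],0,0.045],[[0,0,0],0,0.045],[[0,0,0.001],0,0.045],[[0,0,0],0,0.045],[[0,0,0],0,0.045]]}}

```text
clock: 8.25
eef_pos: [584.6, 372.7, 117.0]
ee_rot: [[-0.0, 1.0, 0.0], [1.0, 0.0, 0.0], [0.0, 0.0, -1.0]]
wrist_force: [-0.4, 0.0, -1.5]
opening: 56.2
gripper_force: 29.9
```

Call:
{"method": "play_rows", "body": {"steps": [[[0,0,0.001],0,0.045],[[0,0,0],0,0.045],[[0,0,0.001],0,0.045],[[0,0,0],0,0.045],[[0,0,0],0,0.045]]}}

```text
clock: 8.75
eef_pos: [584.7, 373.1, 116.4]
ee_rot: [[-0.0, 1.0, 0.001], [1.0, 0.0, 0.001], [0.001, 0.001, -1.0]]
wrist_force: [-2.7, -3.1, 8.7]
opening: 56.0
gripper_force: 30.0
```

Call:
{"method": "play_rows", "body": {"steps": [[[0,0,0],0,0.0878],[[0,0,0],0,0.0878],[[0,0,0],0,0.0878],[[0,0,0],0,0.0878],[[0,0,-0.01],0,0.0878],[[0,0,-0.03],0,0.0878],[[0,0,-0.04],0,0.0878],[[0,0,-0.03],0,0.0878],[[0,0,0],0,0.0878]]}}

```text
clock: 9.65
eef_pos: [585.9, 374.7, 230.8]
ee_rot: [[-0.0, 1.0, 0.007], [1.0, 0.0, 0.005], [0.005, 0.007, -1.0]]
wrist_force: [0.9, 0.8, 1.0]
opening: 87.8
gripper_force: 0.0
```

Run:
```python
from fit import *
print(status.read_state()['eef_pos'])
d=grab('scene');P=cloud(d).reshape(-1,3); print(fitcyl(P,(581.,373.),29,35,75),fitcyl(P,(581.,373.),29,75,120))
q=P[np.hypot(P[:,0]-582,P[:,1]-374)<14];q=q[q[:,2]<195];print('top',np.sort(q[:,2])[-5:])
```

```text
[585.89704206 374.65108628 230.77676356]
(array([581. , 373.3]), 147, 2.0) (array([581.6, 375.5]), 172, 2.5)
top [177.77442663 177.92717696 178.10040608 178.39905455 179.35445543]
```

Call:
{"method": "play_rows", "body": {"steps": [[[-0.02,-0.004,0],0,0.0878],[[-0.035,-0.008,0],0,0.0878],[[-0.043,-0.0098,0],0,0.0878],[[-0.043,-0.0098,0],0,0.0878],[[-0.043,-0.0098,0],0,0.0878],[[-0.043,-0.0098,0],0,0.0878],[[-0.043,-0.0098,0],0,0.0878],[[-0.043,-0.0098,0],0,0.0878],[[-0.043,-0.0098,0],0,0.0878],[[-0.043,-0.0098,0],0,0.0878],[[-0.043,-0.0098,0],0,0.0878],[[-0.043,-0.0098,0],0,0.0878],[[-0.043,-0.0098,0],0,0.0878],[[-0.043,-0.0098,0],0,0.0878],[[-0.043,-0.0098,0],0,0.0878],[[-0.043,-0.0098,0],0,0.0878],[[-0.043,-0.0098,0],0,0.0878],[[-0.02,-0.004,0],-0.0525,0.0878],[[-0.007,-0.001,0],-0.0525,0.0878],[[0,0,0],0,0.0878]]}}

```text
clock: 11.7
eef_pos: [420.0, -355.6, 223.6]
ee_rot: [[-0.103, 0.995, -0.001], [0.995, 0.103, 0.001], [0.001, -0.001, -1.0]]
wrist_force: [0.1, 0.2, -0.6]
opening: 87.8
gripper_force: 0.0
```

Call:
{"method": "play_rows", "body": {"steps": [[[0,0,0.02],0,0.0878],[[0,0,0.02],0,0.0878],[[0,0,0],0,0.0878],[[0,0,0],0,0.0878],[[0,0,0],0,0.0878]]}}

```text
clock: 12.2
eef_pos: [421.8, -354.2, 185.6]
ee_rot: [[-0.105, 0.994, 0.001], [0.994, 0.105, -0.001], [-0.001, 0.001, -1.0]]
wrist_force: [-0.8, -0.4, 0.7]
opening: 87.8
gripper_force: 0.0
```

Call:
{"method": "play_rows", "body": {"steps": [[[0,0,0.03],0,0.0878],[[0,0,0.035],0,0.0878],[[0,0,0.035],0,0.0878],[[0,0,0.025],0,0.0878],[[0,0,0.013],0,0.0878],[[0,0,0],0,0.0878],[[0,0,0],0,0.0878]]}}

```text
clock: 12.9
eef_pos: [422.0, -354.8, 47.8]
ee_rot: [[-0.105, 0.994, 0.001], [0.994, 0.105, -0.001], [-0.001, 0.001, -1.0]]
wrist_force: [-0.7, 0.1, -0.1]
opening: 87.7
gripper_force: 0.0
```

Call:
{"method": "play_rows", "body": {"steps": [[[0,0,0],0,0.04],[[0,0,0],0,0.04],[[0,0,0],0,0.04],[[0,0,0],0,0.04],[[0,0,0],0,0.04],[[0,0,0],0,0.04],[[0,0,0],0,0.04],[[0,0,0],0,0.04],[[0,0,0],0,0.04]]}}

```text
clock: 13.8
eef_pos: [421.2, -354.5, 46.8]
ee_rot: [[-0.105, 0.994, 0.0], [0.994, 0.105, -0.0], [-0.0, 0.0, -1.0]]
wrist_force: [-1.3, 0.4, 3.0]
opening: 47.7
gripper_force: 29.9
```

Call:
{"method": "play_rows", "body": {"steps": [[[0,0,-0.005],0,0.035],[[0,0,-0.015],0,0.035],[[0,0,-0.03],0,0.035],[[0,0,-0.04],0,0.035],[[0,0,-0.04],0,0.035],[[0,0,-0.02],0,0.035],[[0,0,-0.01],0,0.035],[[0,0,0],0,0.035],[[0,0,0],0,0.035]]}}

```text
clock: 14.7
eef_pos: [420.6, -354.2, 205.8]
ee_rot: [[-0.105, 0.994, -0.001], [0.994, 0.105, 0.001], [0.001, -0.001, -1.0]]
wrist_force: [-0.3, 0.6, -0.6]
opening: 47.7
gripper_force: 29.9
```

Run:
```python
from fit import *
print(status.read_state()['eef_pos'])
d=grab('scene'); cv2.imwrite('pics/s3.png',cv2.resize(d['frame'][150:290,210:360],(750,700))[:600])
d=grab('top');P=cloud(d).reshape(-1,3)
q=P[(abs(P[:,0]-421)<60)&(P[:,1]<-370)&(P[:,1]>-430)&(P[:,2]>150)&(P[:,2]<225)];print('far end',np.percentile(q,[3,50,97],0).round())
```

```text
[ 420.56510024 -354.16826948  205.82491056]Traceback (most recent call last):
  File "<stdin>", line 5, in <module>
    return _quantile_unchecked(
        a, q, axis, out, overwrite_input, method, keepdims, weights)
    return _ureduce(a,
                    func=_quantile_ureduce_func,
    ...<5 lines>...
                    overwrite_input=overwrite_input,
                    method=method)
    r = func(a, **kwargs)
    result = _quantile(arr,
                       quantiles=q,
    ...<2 lines>...
                       out=out,
                       weights=wgt)
    slices_having_nans = np.isnan(arr[-1, ...])
                                  ~~~^^^^^^^^^
IndexError: index -1 is out of bounds for axis 0 with size 0
```

View pics/s3.png

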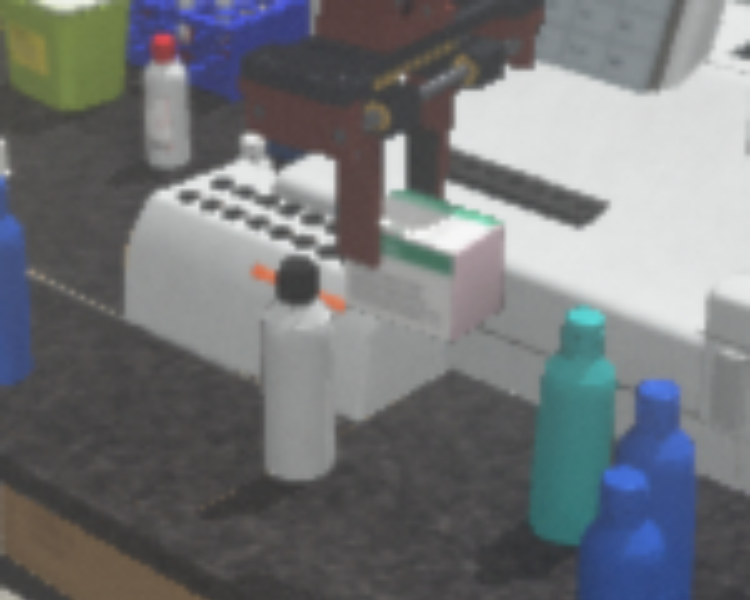

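The crop shows the carton held level at (430,260), clear of the teal bottle at (575,400). Placed with this off-centre grip, the gripper body would brush the large bottle, so I'll turn the carton half round on the way.

Call:
{"method": "play_rows", "body": {"steps": [[[0.015,0.005,0],0,0.035],[[0.03,0.0105,0],0,0.035],[[0.0415,0.01455,0],0,0.035],[[0.0415,0.01455,0],0,0.035],[[0.0415,0.01455,0],0,0.035],[[0.0415,0.01455,0],0,0.035],[[0.0415,0.01455,0],0,0.035],[[0.0415,0.01455,0],0,0.035],[[0.0415,0.01455,0],0,0.035],[[0.0415,0.01455,0],0,0.035],[[0.0415,0.01455,0],0,0.035],[[0.0415,0.01455,0],0,0.035],[[0.0415,0.01455,0],0,0.035],[[0.0415,0.01455,0],0,0.035],[[0.0415,0.01455,0],0,0.035],[[0.0136,0.005,0],0,0.035],[[0.005,0.0018,0],0,0.035],[[0,0,0],0,0.035],[[0,0,0],0,0.035],[[0,0,0],0,0.035]]}}

```text
clock: 16.8
eef_pos: [568.3, 265.5, 206.7]
ee_rot: [[-0.103, 0.995, 0.0], [0.995, 0.103, -0.001], [-0.001, 0.0, -1.0]]
wrist_force: [0.2, -1.0, 0.3]
opening: 47.5
gripper_force: 29.9
```

Call:
{"method": "play_rows", "body": {"steps": [[[0,0,0],-0.1437,0.035],[[0,0,0],-0.1437,0.035],[[0,0,0],-0.1437,0.035],[[0,0,0],-0.1437,0.035],[[0,0,0],-0.1437,0.035],[[0,0,0],-0.1437,0.035],[[0,0,0],-0.1437,0.035],[[0,0,0],-0.1437,0.035],[[0,0,0],-0.1437,0.035],[[0,0,0],-0.1437,0.035],[[0,0,0],-0.1437,0.035],[[0,0,0],-0.1437,0.035],[[0,0,0],-0.1437,0.035],[[0,0,0],-0.1437,0.035],[[0,0,0],-0.1437,0.035],[[0,0,0],-0.1437,0.035],[[0,0,0],-0.1437,0.035],[[0,0,0],-0.1437,0.035],[[0,0,0],-0.1437,0.035],[[0,0,0],-0.1437,0.035]]}}

```text
clock: 18.8
eef_pos: [568.5, 265.8, 206.7]
ee_rot: [[-0.158, -0.987, 0.001], [-0.987, 0.158, -0.001], [0.001, -0.001, -1.0]]
wrist_force: [-0.6, 0.4, -0.5]
opening: 47.8
gripper_force: 29.9
```

Call:
{"method": "play_rows", "body": {"steps": [[[0,0,0],0,0.035],[[0,0,0.03],0,0.035],[[0,0,0.04],0,0.035],[[0,0,0.03],0,0.035],[[0,0,0],0,0.035],[[0,0,0],0,0.035],[[0,0,0],0,0.035]]}}

```text
clock: 19.5
eef_pos: [568.7, 268.1, 108.8]
ee_rot: [[-0.163, -0.987, 0.002], [-0.987, 0.163, 0.001], [-0.002, -0.002, -1.0]]
wrist_force: [0.2, -0.3, -0.2]
opening: 48.1
gripper_force: 29.9
```

Run:
```python
from fit import *
s=status.read_state();print(s['eef_pos'],s['joints'])
d=grab('scene'); cv2.imwrite('pics/s4.png',cv2.resize(d['frame'][120:210,120:240],(800,600)))
P=cloud(d).reshape(-1,3)
yc=np.array([.161,.987]);xc=np.array([.987,-.161]);o=np.array([573,301])
q=P[(P[:,2]>75)&(P[:,2]<112)];a=(q[:,:2]-o)@yc;b=(q[:,:2]-o)@xc
m=(a>-75)&(a<40)&(abs(b)<45);print('a',np.percentile(a[m],[1,3,50,97,99]).round(1),'b',np.percentile(b[m],[1,3,50]).round(1), 'z',np.percentile(q[m,2],[1,99]))
```

```text
[568.71316702 268.10110269 108.81866378] [ 0.23675122  0.92675993 -1.25533305  1.66053761  0.92421161  1.2631365
  1.76278062]
a [-54.6 -52.9 -43.1  17.   22.3] b [-35.9 -34.2 -15.5] z [ 75.34350201 111.37849804]
```

View pics/s4.png

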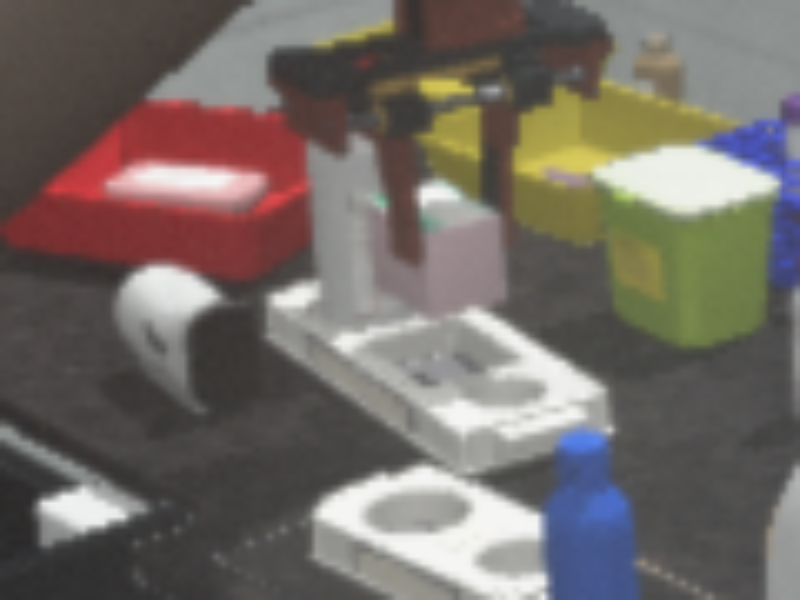

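Run:
```python
from fit import *
print(status.read_state()['eef_pos'])
d=grab('scene');P=cloud(d).reshape(-1,3)
yc=np.array([.161,.987]);xc=np.array([.987,-.161]);o=np.array([573,301])
q=P[(P[:,2]>66)&(P[:,2]<90)];a=(q[:,:2]-o)@yc;b=(q[:,:2]-o)@xc
m=(a>-75)&(a<40)&(abs(b)<45)
print(np.histogram(a[m],np.arange(-60,42,3)));print(np.histogram(b[m],np.arange(-45,45,5)))
for lo in(-20,-10,0,10):
  k=m&(b>lo)&(b<lo+10);print(lo,np.percentile(a[k],[5,25,50,75]).round(1))
```

```text
[568.75406965 268.1505323  108.82410258]
(array([ 0,  3,  5,  7, 30, 23, 12,  2,  1,  2,  1,  4,  3,  2,  1,  3,  0,
        1,  6,  3,  2,  2,  1,  3,  1,  2,  0,  0,  0,  0,  0,  0,  1]), array([-60, -57, -54, -51, -48, -45, -42, -39, -36, -33, -30, -27, -24,
       -21, -18, -15, -12,  -9,  -6,  -3,   0,   3,   6,   9,  12,  15,
        18,  21,  24,  27,  30,  33,  36,  39]))
(array([ 0,  0,  1, 30, 25,  7,  8,  8,  7,  8,  6,  8,  5,  8,  0,  0,  0]), array([-45, -40, -35, -30, -25, -20, -15, -10,  -5,   0,   5,  10,  15,
        20,  25,  30,  35,  40]))
-20 [-52.3 -46.5 -45.5 -42.5]
-10 [-48.4 -47.6 -46.8 -45.2]
0 [-52.  -51.  -47.  -44.3]
10 [-51.3 -48.4 -45.4 -42.8]
```

Call:
{"method": "play_rows", "body": {"steps": [[[0.001,0,0.015],0,0.035],[[0,0,0.018],0,0.035],[[0,0,0.01],0,0.035],[[0,0,0.006],0,0.035],[[0,0,0.004],0,0.035],[[0,0,0.001],0,0.035],[[0,0,0],0,0.035],[[0,0,0.001],0,0.035],[[0,0,0],0,0.035],[[0,0,0],0,0.035]]}}

```text
clock: 20.6
eef_pos: [567.8, 266.9, 52.8]
ee_rot: [[-0.161, -0.987, 0.001], [-0.987, 0.161, 0.0], [-0.0, -0.001, -1.0]]
wrist_force: [-2.4, -2.7, 7.5]
opening: 47.8
gripper_force: 30.0
```

Call:
{"method": "play_rows", "body": {"steps": [[[0,0,0.001],0,0.035],[[0,0,0],0,0.035],[[0,0,0],0,0.035]]}}

```text
clock: 20.9
eef_pos: [567.8, 266.9, 52.8]
ee_rot: [[-0.162, -0.987, 0.001], [-0.987, 0.162, -0.0], [-0.0, -0.001, -1.0]]
wrist_force: [-4.9, -4.9, 15.4]
opening: 48.2
gripper_force: 30.0
```

Call:
{"method": "play_rows", "body": {"steps": [[[0,0,0],0,0.0878],[[0,0,0],0,0.0878],[[0,0,0],0,0.0878],[[0,0,0],0,0.0878],[[0,0,-0.01],0,0.0878],[[0,0,-0.03],0,0.0878],[[0,0,-0.04],0,0.0878],[[0,0,-0.04],0,0.0878],[[0,0,-0.03],0,0.0878],[[0,0,0],0,0.0878]]}}

```text
clock: 21.9
eef_pos: [568.7, 268.5, 206.0]
ee_rot: [[-0.161, -0.987, 0.005], [-0.987, 0.161, 0.004], [-0.005, -0.005, -1.0]]
wrist_force: [0.1, 0.3, -0.2]
opening: 87.6
gripper_force: 0.0
```

Call:
{"method": "play_rows", "body": {"steps": [[[0,0,0],0.149,0.0878],[[0,0,0],0.149,0.0878],[[0,0,0],0.149,0.0878],[[0,0,0],0.149,0.0878],[[0,0,0],0.149,0.0878],[[0,0,0],0.149,0.0878],[[0,0,0],0.149,0.0878],[[0,0,0],0.149,0.0878],[[0,0,0],0.149,0.0878],[[0,0,0],0.149,0.0878],[[0,0,0],0.149,0.0878],[[0,0,0],0.149,0.0878],[[0,0,0],0.149,0.0878],[[0,0,0],0.149,0.0878],[[0,0,0],0.149,0.0878],[[0,0,0],0.149,0.0878],[[0,0,0],0.149,0.0878],[[0,0,0],0.149,0.0878],[[0,0,0],0.149,0.0878],[[0,0,0],0.149,0.0878]]}}

```text
clock: 23.9
eef_pos: [567.4, 266.5, 200.2]
ee_rot: [[0.006, 1.0, -0.001], [1.0, -0.006, -0.0], [-0.0, -0.001, -1.0]]
wrist_force: [0.5, -0.2, 0.3]
opening: 87.8
gripper_force: 0.0
```

Run:
```python
from fit import *
s=status.read_state();print(s['eef_pos'],s['joints'],s['ee_rot'][0])
d=grab('top'); np.savez('top1.npz',X=cloud(d),f=d['frame'])
P=cloud(d).reshape(-1,3)
yc=np.array([.161,.987]);xc=np.array([.987,-.161]);o=np.array([573,301])
d=grab('scene');cv2.imwrite('pics/s5.png',cv2.resize(d['frame'][120:210,120:300],(800,400)))
P=cloud(d).reshape(-1,3);q=P[(P[:,2]>35)&(P[:,2]<75)];a=(q[:,:2]-o)@yc;b=(q[:,:2]-o)@xc
m=(a>-60)&(a<25)&(abs(b)<35);t=m&(b>-15);print('top z',np.percentile(q[t,2],[60,80,95]).round(1))
```

```text
[567.36719444 266.52299869 200.17557308] [-0.04038117  0.53987455 -0.68859995  1.5985172   0.3678309   1.13754391
 -0.8221247 ] [ 6.36220452e-03  9.99979415e-01 -8.32381476e-04]
top z [57.4 58.8 61.1]
```

View pics/s5.png

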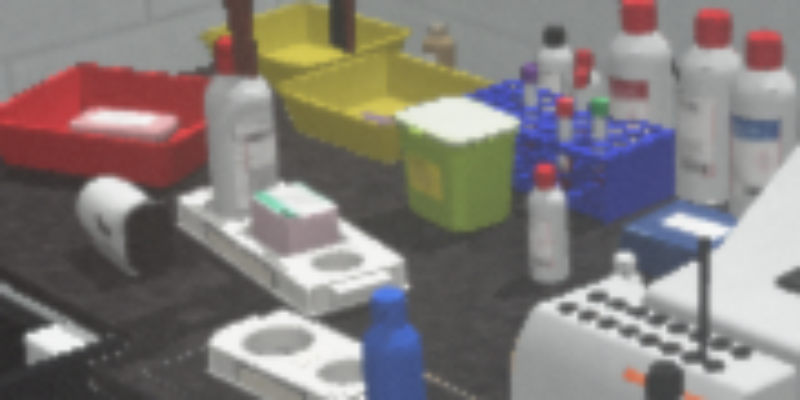

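Carton seated (top at 59), shown at (290,215). Next is the dropper at (625,265), partly behind the rack. A quick second measure of it and the vial.

Run:
```python
from fit import *
P=np.r_[np.load('top1.npz')['X'].reshape(-1,3)]
for n,g,h,r,z1 in(('drop',(648,-22),78,14.5,52),('vial',(697,113),100,16,66)):
    q=P[np.hypot(P[:,0]-g[0],P[:,1]-g[1])<22]; t=q[q[:,2]>h-8]
    print(n,len(t),t.mean(0).round(1),((t.min(0)+t.max(0))/2).round(1)); 
    for z0 in(10,25): print(fitcyl(P,g,r,z0,z1))
```

```text
drop 12 [648.1 -24.5  75.9] [648.8 -26.3  76.2]
(array([650.4, -22.7]), 12, 0.3)
(array([650.5, -23. ]), 8, 0.5)
vial 15 [695.1 111.9  99.6] [696.6 112.8 100.8]
(array([699. , 113.5]), 17, 0.4)
(array([698.9, 113.3]), 15, 0.4)
```

Call:
{"method": "play_rows", "body": {"steps": [[[-0.02,0.006,0],0,0.0878],[[-0.0425,0.012,0],0,0.0878],[[-0.0425,0.012,0],0,0.0878],[[-0.0425,0.012,0],0,0.0878],[[-0.0425,0.012,0],0,0.0878],[[-0.0425,0.012,0],0,0.0878],[[-0.0425,0.012,0],0,0.0878],[[-0.0155,0.0054,0],0,0.0878],[[0,0,0.03],0,0.0878],[[0,0,0.04],0,0.0878],[[0,0,0.03],0,0.0878],[[0,0,0],0,0.0878],[[0,0,0],0,0.0878],[[0,0,0],0,0.0878]]}}

```text
clock: 25.4
eef_pos: [652.2, -23.2, 102.7]
ee_rot: [[-0.001, 1.0, 0.003], [1.0, 0.001, 0.0], [0.0, 0.003, -1.0]]
wrist_force: [-0.1, -0.1, 1.2]
opening: 87.8
gripper_force: 0.0
```

Call:
{"method": "play_rows", "body": {"steps": [[[0,-0.002,0.02],0,0.0878],[[0,0,0.02],0,0.0878],[[0,0,0.012],0,0.0878],[[0,0,0.007],0,0.0878],[[0,0,0],0,0.0878],[[0,0,0],0,0.0878]]}}

```text
clock: 26.0
eef_pos: [649.7, -23.8, 42.6]
ee_rot: [[0.0, 1.0, 0.001], [1.0, -0.0, 0.0], [0.0, 0.001, -1.0]]
wrist_force: [-0.7, -0.2, -0.5]
opening: 88.1
gripper_force: 0.0
```

Call:
{"method": "play_rows", "body": {"steps": [[[0,0,0],0,0.06],[[0,0,0],0,0.045],[[0,0,0],0,0.02],[[0,0,0],0,0.02],[[0,0,0],0,0.02],[[0,0,0],0,0.02],[[0,0,0],0,0.02],[[0,0,0],0,0.02],[[0,0,0],0,0.02],[[0,0,0],0,0.02],[[0,0,0],0,0.02],[[0,0,0],0,0.02]]}}

```text
clock: 27.2
eef_pos: [649.4, -23.9, 41.9]
ee_rot: [[0.001, 1.0, 0.001], [1.0, -0.001, 0.0], [0.0, 0.001, -1.0]]
wrist_force: [1.8, 0.5, 2.8]
opening: 28.5
gripper_force: 29.4
```

Call:
{"method": "play_rows", "body": {"steps": [[[0,0,-0.005],0,0.015],[[0,0,-0.015],0,0.015],[[0,0,-0.03],0,0.015],[[0,0,-0.04],0,0.015],[[0,0,-0.03],0,0.015],[[0,0,-0.01],0,0.015],[[0,0,0],0,0.015],[[0.015,-0.006,0],0,0.015],[[0.035,-0.0132,0],0,0.015],[[0.035,-0.0132,0],0,0.015],[[0.035,-0.0132,0],0,0.015],[[0.035,-0.0132,0],0,0.015],[[0.035,-0.0132,0],0,0.015],[[0.035,-0.0132,0],0,0.015],[[0.015,-0.005,0],0,0.015],[[0,0,0.03],0,0.015],[[0,0,0.03],0,0.015],[[0,0,0],0,0.015],[[0,0,0],0,0.015],[[0,0,0],0,0.015]]}}

```text
clock: 29.2
eef_pos: [559.5, 216.4, 112.6]
ee_rot: [[0.001, 1.0, 0.001], [1.0, -0.001, 0.001], [0.001, 0.001, -1.0]]
wrist_force: [0.8, 0.1, -0.1]
opening: 28.3
gripper_force: 29.4
```

Run:
```python
from fit import *
print(status.read_state()['eef_pos'])
d=grab('scene'); cv2.imwrite('pics/s6.png',cv2.resize(d['frame'][130:210,130:240],(800,580)))
P=cloud(d).reshape(-1,3); print(fitcyl(P,(556.,217.),14.5,72,96))
```

```text
[559.4717457  216.38177229 112.6429437 ]
(array([558.4, 220.1]), 44, 1.6)
```

View pics/s6.png

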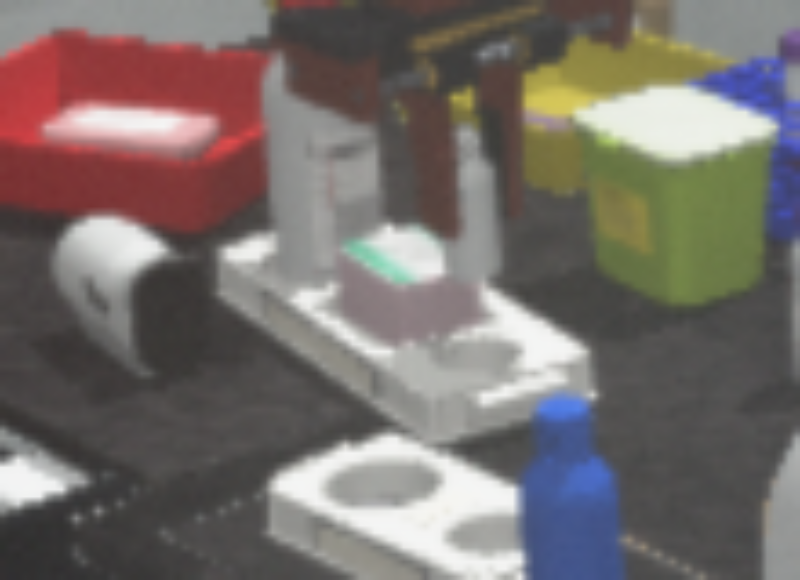

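The dropper hangs upright at (478,215) above its well at (478,350).

Call:
{"method": "play_rows", "body": {"steps": [[[-0.0015,0,0.02],0,0.015],[[0,0,0.02],0,0.015],[[0,0,0.012],0,0.015],[[0,0,0.006],0,0.015],[[0,0,0.004],0,0.015],[[0,0,0.002],0,0.015],[[0,0,0],0,0.015],[[0,0,0.001],0,0.015],[[0,0,0],0,0.015],[[0,0,0],0,0.015]]}}

```text
clock: 30.25
eef_pos: [559.8, 214.9, 47.5]
ee_rot: [[0.001, 1.0, 0.002], [1.0, -0.001, 0.001], [0.001, 0.002, -1.0]]
wrist_force: [1.0, 0.5, 4.9]
opening: 28.1
gripper_force: 29.6
```

Call:
{"method": "play_rows", "body": {"steps": [[[0,0,0.001],0,0.015],[[0,0,0],0,0.015],[[0,0,0],0,0.015]]}}

```text
clock: 30.55
eef_pos: [560.5, 215.1, 47.0]
ee_rot: [[0.001, 1.0, 0.003], [1.0, -0.001, 0.001], [0.001, 0.003, -1.0]]
wrist_force: [2.5, -0.6, 8.3]
opening: 27.7
gripper_force: 29.8
```

Call:
{"method": "play_rows", "body": {"steps": [[[0,0,0],0,0.0878],[[0,0,0],0,0.0878],[[0,0,0],0,0.0878],[[0,0,0],0,0.0878],[[0,0,0],0,0.0878],[[0,0,-0.01],0,0.0878],[[0,0,-0.03],0,0.0878],[[0,0,-0.04],0,0.0878],[[0,0,-0.045],0,0.0878],[[0,0,-0.03],0,0.0878],[[0,0,0],0,0.0878]]}}

```text
clock: 31.65
eef_pos: [560.9, 216.2, 206.2]
ee_rot: [[0.0, 1.0, 0.008], [1.0, -0.0, 0.003], [0.003, 0.008, -1.0]]
wrist_force: [-0.1, -0.1, -0.5]
opening: 87.9
gripper_force: 0.0
```

Run:
```python
from fit import *
s=status.read_state();print(s['eef_pos'],s['joints'])
d=grab('scene')
P=cloud(d).reshape(-1,3); print(fitcyl(P,(557.,217.),14.5,35,56))
q=P[np.hypot(P[:,0]-557,P[:,1]-217)<14];print(np.sort(q[q[:,2]<120][:,2])[-5:])
```

```text
[560.88629462 216.16765126 206.24413872] [ 0.05824997  0.48722292 -0.7025319   1.66475574  0.34670766  1.10916217
 -0.74147791]
(array([557.1, 217.1]), 40, 1.8)
[83.34768393 83.47194513 84.48407365 85.27138729 85.31977163]
```

Call:
{"method": "play_rows", "body": {"steps": [[[-0.02,-0.004,0],0,0.0878],[[-0.0425,-0.0095,0],0,0.0878],[[-0.0425,-0.0095,0],0,0.0878],[[-0.0425,-0.0095,0],0,0.0878],[[-0.0425,-0.0095,0],0,0.0878],[[-0.0425,-0.0095,0],0,0.0878],[[-0.0425,-0.0095,0],0,0.0878],[[-0.0425,-0.0095,0],0,0.0878],[[-0.0425,-0.0095,0],0,0.0878],[[-0.0425,-0.0095,0],0,0.0878],[[-0.0425,-0.0095,0],0,0.0878],[[-0.02,-0.005,0],0,0.0878],[[-0.006,-0.0015,0],0,0.0878],[[0,0,0],0,0.0878],[[0,0,0],0,0.0878]]}}

```text
clock: 33.2
eef_pos: [453.6, -254.5, 200.3]
ee_rot: [[-0.001, 1.0, -0.0], [1.0, 0.001, 0.001], [0.001, -0.0, -1.0]]
wrist_force: [0.2, 0.2, -0.3]
opening: 88.1
gripper_force: 0.0
```

Call:
{"method": "play_rows", "body": {"steps": [[[0,0,0],0.1358,0.0878],[[0,0,0],0.1358,0.0878],[[0,0,0],0.1358,0.0878],[[0,0,0],0.1358,0.0878],[[0,0,0],0.1358,0.0878],[[0,0,0],0.1358,0.0878],[[0,0,0],0.1358,0.0878],[[0,0,0],0.1358,0.0878],[[0,0,0],0.1358,0.0878],[[0,0,0],0,0.0878],[[0,0,0],0,0.0878]]}}

```text
clock: 34.3
eef_pos: [453.7, -254.9, 200.7]
ee_rot: [[0.938, 0.347, 0.0], [0.347, -0.938, 0.0], [0.0, -0.0, -1.0]]
wrist_force: [0.4, -0.1, 0.6]
opening: 87.7
gripper_force: 0.0
```

Call:
{"method": "play_rows", "body": {"steps": [[[0.001,0.001,0.03],0,0.0878],[[0,0,0.035],0,0.0878],[[0,0,0.03],0,0.0878],[[0,0,0.02],0,0.0878],[[0,0,0.009],0,0.0878],[[0,0,0],0,0.0878],[[0,0,0],0,0.07],[[0,0,0],0,0.055],[[0,0,0],0,0.033],[[0,0,0],0,0.033],[[0,0,0],0,0.033],[[0,0,0],0,0.033],[[0,0,0],0,0.033],[[0,0,0],0,0.033],[[0,0,0],0,0.033],[[0,0,0],0,0.033]]}}

```text
clock: 35.9
eef_pos: [454.6, -257.0, 76.8]
ee_rot: [[0.94, 0.341, 0.0], [0.341, -0.94, -0.0], [0.0, 0.0, -1.0]]
wrist_force: [0.2, -0.5, 1.3]
opening: 40.6
gripper_force: 29.9
```

Call:
{"method": "play_rows", "body": {"steps": [[[0,0,-0.005],0,0.03],[[0,0,-0.015],0,0.03],[[0,0,-0.03],0,0.03],[[0,0,-0.035],0,0.03],[[0,0,-0.035],0,0.03],[[0,0,-0.03],0,0.03],[[0,0,-0.015],0,0.03],[[0,0,-0.005],0,0.03],[[0,0,0],-0.1354,0.03],[[0,0,0],-0.1354,0.03],[[0,0,0],-0.1354,0.03],[[0,0,0],-0.1354,0.03],[[0,0,0],-0.1354,0.03],[[0,0,0],-0.1354,0.03],[[0,0,0],-0.1354,0.03],[[0,0,0],-0.1354,0.03],[[0,0,0],-0.1354,0.03],[[0,0,0],0,0.03]]}}

```text
clock: 37.7
eef_pos: [453.9, -256.7, 245.6]
ee_rot: [[0.002, 1.0, -0.002], [1.0, -0.002, 0.001], [0.001, -0.002, -1.0]]
wrist_force: [-1.8, -0.1, -1.0]
opening: 41.2
gripper_force: 29.9
```

Run:
```python
from fit import *
print(status.read_state()['eef_pos'])
d=grab('scene')
P=cloud(d).reshape(-1,3); print(fitcyl(P,(451.,-256.),21,180,225))
```

```text
[ 453.86681589 -256.69005366  245.5685626 ]
(array([ 451.2, -253.9]), 218, 1.4)
```

Call:
{"method": "play_rows", "body": {"steps": [[[0.015,-0.001,0],0,0.03],[[0.03,-0.002,0],0,0.03],[[0.04,-0.0019,0],0,0.03],[[0.04,-0.0019,0],0,0.03],[[0.04,-0.0019,0],0,0.03],[[0.04,-0.0019,0],0,0.03],[[0.04,-0.0019,0],0,0.03],[[0.04,-0.0019,0],0,0.03],[[0.04,-0.0019,0],0,0.03],[[0.04,-0.0019,0],0,0.03],[[0.016,-0.001,0],0,0.03],[[0.006,0,0],0,0.03],[[0,0,0.02],0,0.03],[[0,0,0.035],0,0.03],[[0,0,0.035],0,0.03],[[0,0,0.02],0,0.03],[[0,0,0],0,0.03],[[0,0,0],0,0.03],[[0,0,0],0,0.03]]}}

```text
clock: 39.65
eef_pos: [437.7, 130.2, 137.9]
ee_rot: [[0.005, 1.0, 0.002], [1.0, -0.005, 0.0], [0.0, 0.002, -1.0]]
wrist_force: [1.0, 0.8, -0.4]
opening: 40.4
gripper_force: 29.9
```

Run:
```python
from fit import *
print(status.read_state()['eef_pos'])
d=grab('scene'); cv2.imwrite('pics/s7.png',cv2.resize(d['frame'][130:240,110:240],(700,590)))
P=cloud(d).reshape(-1,3); print(fitcyl(P,(432.,133.),21,70,105))
```

```text
[437.6607355  130.23531793 137.85081951]
(array([434.4, 133.6]), 119, 1.7)
```

View pics/s7.png

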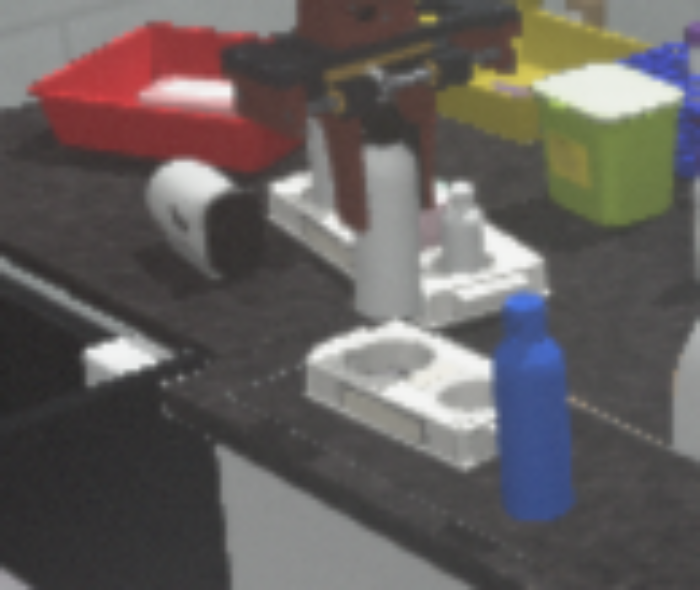

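The medium bottle is upright at (388,230), above its well at (388,355); the dropper is seated at (463,230). Lower it.

Call:
{"method": "play_rows", "body": {"steps": [[[0,-0.002,0.015],0,0.03],[[0,0,0.018],0,0.03],[[0,0,0.01],0,0.03],[[0,0,0.005],0,0.03],[[0,0,0.003],0,0.03],[[0,0,0],0,0.03],[[0,0,0.001],0,0.03],[[0,0,0],0,0.03],[[0,0,0],0,0.03]]}}

```text
clock: 40.6
eef_pos: [435.1, 130.2, 84.9]
ee_rot: [[0.004, 1.0, 0.0], [1.0, -0.004, 0.0], [0.0, 0.0, -1.0]]
wrist_force: [1.2, -0.0, -1.1]
opening: 41.2
gripper_force: 29.9
```

Call:
{"method": "play_rows", "body": {"steps": [[[0,0,0.001],0,0.03],[[0,0,0.001],0,0.03],[[0,0,0],0,0.03],[[0,0,0.001],0,0.03],[[0,0,0],0,0.03],[[0,0,0],0,0.03]]}}

```text
clock: 41.2
eef_pos: [435.2, 130.6, 82.6]
ee_rot: [[0.004, 1.0, 0.001], [1.0, -0.004, -0.0], [-0.0, 0.001, -1.0]]
wrist_force: [-4.2, -1.4, 14.5]
opening: 41.0
gripper_force: 30.0
```

Call:
{"method": "play_rows", "body": {"steps": [[[0,0,0],0,0.0878],[[0,0,0],0,0.0878],[[0,0,0],0,0.0878],[[0,0,0],0,0.0878],[[0,0,-0.01],0,0.0878],[[0,0,-0.03],0,0.0878],[[0,0,-0.045],0,0.0878],[[0,0,-0.03],0,0.0878],[[-0.001,0.02,0],0,0.0878],[[-0.003,0.043,0],0,0.0878],[[-0.003,0.043,0],0,0.0878],[[-0.003,0.043,0],0,0.0878],[[-0.003,0.043,0],0,0.0878],[[-0.003,0.043,0],0,0.0878],[[-0.001,0.021,0],0,0.0878],[[0,0.007,0],0,0.0878],[[0,0,0.03],0,0.0878],[[0,0,0.03],0,0.0878],[[0,0,0],0,0.0878],[[0,0,0],0,0.0878]]}}

```text
clock: 43.2
eef_pos: [697.2, 112.3, 137.5]
ee_rot: [[0.004, 1.0, -0.001], [1.0, -0.004, 0.0], [0.0, -0.001, -1.0]]
wrist_force: [-0.0, -0.3, -0.1]
opening: 88.0
gripper_force: 0.0
```

Run:
```python
from fit import *
s=status.read_state();print(s['eef_pos'],s['joints'])
d=grab('scene')
P=cloud(d).reshape(-1,3); print('med',fitcyl(P,(432.,133.),21,35,95)); q=P[np.hypot(P[:,0]-433,P[:,1]-132)<12];print(np.sort(q[q[:,2]<180][:,2])[-5:])
print('vial',fitcyl(P,(696.,114.),16,10,66))
```

```text
[697.23216648 112.27692067 137.45763663] [ 0.17546607  0.72933256 -0.66391287  1.44033841  0.46970277  1.13409672
 -0.56803609]
med (array([431.4, 131.4]), 206, 1.7)
[140.57375105 140.69913062 141.41224563 142.08946047 142.17860929]
vial (array([699.4, 116.6]), 119, 1.7)
```

Call:
{"method": "play_rows", "body": {"steps": [[[0.0015,0.002,0.025],0,0.0878],[[0,0,0.03],0,0.0878],[[0,0,0.02],0,0.0878],[[0,0,0.012],0,0.0878],[[0,0,0],0,0.0878],[[0,0,0],0,0.07],[[0,0,0],0,0.05],[[0,0,0],0,0.023],[[0,0,0],0,0.023],[[0,0,0],0,0.023],[[0,0,0],0,0.023],[[0,0,0],0,0.023],[[0,0,0],0,0.023],[[0,0,0],0,0.023],[[0,0,0],0,0.023],[[0,0,0],0,0.023]]}}

```text
clock: 44.85
eef_pos: [700.2, 113.5, 49.9]
ee_rot: [[0.004, 1.0, 0.001], [1.0, -0.004, 0.0], [0.0, 0.001, -1.0]]
wrist_force: [1.2, 0.7, 1.5]
opening: 31.3
gripper_force: 29.5
```

Call:
{"method": "play_rows", "body": {"steps": [[[0,0,-0.005],0,0.018],[[0,0,-0.015],0,0.018],[[0,0,-0.03],0,0.018],[[0,0,-0.03],0,0.018],[[0,0,-0.02],0,0.018],[[0,0,-0.01],0,0.018],[[-0.003,-0.015,0],0,0.018],[[-0.007,-0.03,0],0,0.018],[[-0.0092,-0.04,0],0,0.018],[[-0.0092,-0.04,0],0,0.018],[[-0.0092,-0.04,0],0,0.018],[[-0.0092,-0.04,0],0,0.018],[[-0.0092,-0.04,0],0,0.018],[[-0.004,-0.014,0],0,0.018],[[-0.0005,-0.005,0],0,0.018],[[0,0,0.03],0,0.018],[[0,0,0.03],0,0.018],[[0,0,0],0,0.018],[[0,0,0],0,0.018],[[0,0,0],0,0.018]]}}

```text
clock: 46.85
eef_pos: [436.7, 54.8, 100.8]
ee_rot: [[0.004, 1.0, 0.002], [1.0, -0.004, 0.001], [0.001, 0.002, -1.0]]
wrist_force: [-0.0, 0.4, -0.9]
opening: 31.2
gripper_force: 29.7
```

Run:
```python
from fit import *
print(status.read_state()['eef_pos'])
d=grab('scene'); cv2.imwrite('pics/s8.png',cv2.resize(d['frame'][150:250,130:260],(780,600)))
P=cloud(d).reshape(-1,3); print(fitcyl(P,(434.,54.),16,60,80))
```

```text
[436.69771659  54.77506564 100.77610122]
(array([434.1,  57.2]), 51, 1.6)
```

View pics/s8.png

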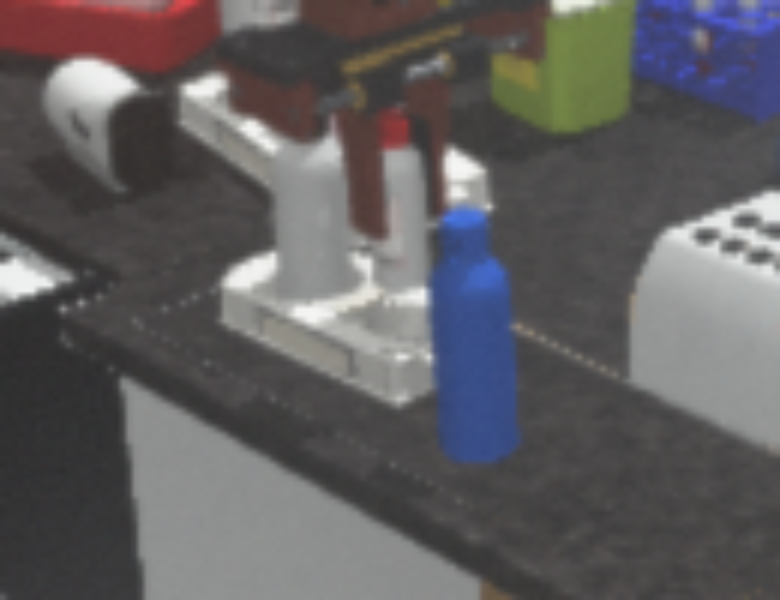

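The vial hangs upright at (403,220), above the small well at (395,320). Shift 2 mm in −y and lower.

Call:
{"method": "play_rows", "body": {"steps": [[[-0.002,0,0.012],0,0.018],[[0,0,0.015],0,0.018],[[0,0,0.009],0,0.018],[[0,0,0.005],0,0.018],[[0,0,0.002],0,0.018],[[0,0,0.001],0,0.018],[[0,0,0],0,0.018],[[0,0,0],0,0.018]]}}

```text
clock: 47.7
eef_pos: [435.7, 52.1, 56.0]
ee_rot: [[0.004, 1.0, 0.0], [1.0, -0.004, -0.0], [-0.0, 0.0, -1.0]]
wrist_force: [-1.0, -0.4, 2.5]
opening: 31.2
gripper_force: 29.8
```

Call:
{"method": "play_rows", "body": {"steps": [[[0,0,0.001],0,0.018],[[0,0,0],0,0.018],[[0,0,0],0,0.018]]}}

```text
clock: 48.0
eef_pos: [436.2, 52.1, 55.7]
ee_rot: [[0.004, 1.0, 0.001], [1.0, -0.004, -0.001], [-0.001, 0.001, -1.0]]
wrist_force: [-3.2, -2.0, 13.4]
opening: 31.3
gripper_force: 30.0
```

Seated. Release, lift clear and check everything.

Call:
{"method": "play_rows", "body": {"steps": [[[0,0,0],0,0.0878],[[0,0,0],0,0.0878],[[0,0,0],0,0.0878],[[0,0,0],0,0.0878],[[0,0,0],0,0.0878],[[0,0,-0.01],0,0.0878],[[0,0,-0.03],0,0.0878],[[0,0,-0.045],0,0.0878],[[0,0,-0.045],0,0.0878],[[0,0,-0.045],0,0.0878],[[0,0,-0.045],0,0.0878],[[0,0,-0.03],0,0.0878],[[-0.03,0,0],0,0.0878],[[-0.045,0,0],0,0.0878],[[-0.045,0,0],0,0.0878],[[-0.045,0,0],0,0.0878],[[-0.045,0,0],0,0.0878],[[-0.02,0,0],0,0.0878],[[0,0,0],0,0.0878],[[0,0,0],0,0.0878]]}}

```text
clock: 50.0
eef_pos: [434.6, -177.0, 305.0]
ee_rot: [[0.004, 1.0, 0.0], [1.0, -0.004, 0.001], [0.001, 0.0, -1.0]]
wrist_force: [0.3, 0.5, -0.2]
opening: 87.7
gripper_force: 0.0
```

Run:
```python
from fit import *
d=grab('scene'); cv2.imwrite('pics/s9.png',cv2.resize(d['frame'][110:250,100:290],(800,590)))
P=cloud(d).reshape(-1,3)
for n,g in dict(large=(582,374),carton=(575,290),drop=(558,217),med=(433,132),vial=(434,54)).items():
    q=P[np.hypot(P[:,0]-g[0],P[:,1]-g[1])<12]; print(n,np.sort(q[q[:,2]<190][:,2])[-6:].round(1))
P=cloud(grab('top')).reshape(-1,3)
for n,g,h in(('pot',(737,273),92),('scan',(478,398),61),('slide',(803,44),33)):
    q=P[(np.hypot(P[:,0]-g[0],P[:,1]-g[1])<70)&(abs(P[:,2]-h)<8)];print(n,((np.percentile(q,3,0)+np.percentile(q,97,0))/2).round())
```

```text
large [177.1 177.7 177.8 178.8 178.8 179.8]
carton [59.3 59.3 59.6 60.4 61.  61.3]
drop [82.  82.1 82.3 83.  83.5 85.1]
med [139.5 139.9 141.1 141.6 141.8 142.1]
vial [105.3 105.5 105.8 106.2 106.4 106.9]
pot [737. 273.  92.]
scan [478. 399.  60.]
slide [803.  43.  34.]
```

View pics/s9.png

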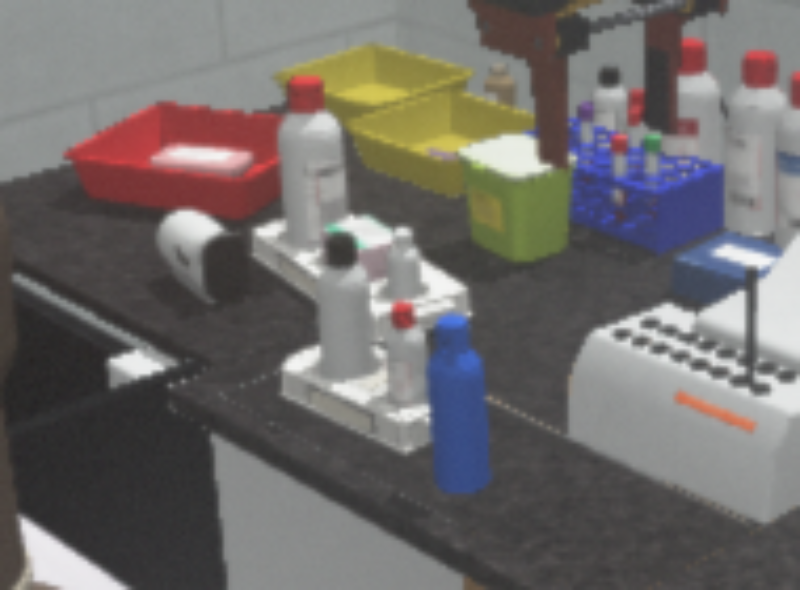

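All five stand upright and seated: large (313,170), carton (365,240), dropper (405,265), medium (345,310) and vial (405,355). The slide box, sharps pot and scanner have not moved.

```bash
python3 -c "
from rig import robot
print(robot.hand_in())"
```

```text
the job is handed in; nothing more can be done
None
```

I handed in the job at about 50 s: all five items stand upright and seated on the floors of their wells, placed in the order asked, and the slide box, sharps pot and scanner did not move.

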